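Clamp the vial and run the shaker on its third step

TASK

Clamp the vial that stands on the shaker: turn the crank clockwise until the pad presses it down firmly (the crank comes up against its stop). Then turn the shaker's spring-return dial clockwise past the first and second clicks to the third and hold it there against its spring; finish while still holding the dial on the third step. Never turn the dial before the vial is clamped, keep the vial upright in its place and leave the weight, the metal strip and the hex key alone.

Things in the scene. Friction and masses are not known exactly. Their poses are not given: they have to be found in the camera images.
- shaker: the vial shaker, fixed to the worktop: a grey housing 140 x 260 mm, its deck 40 mm above the worktop. Origin at the centre of its underside; x points from its front to its back, y to its left, z up. On the left half stands the screw-down clamp (a column at the back with an arm over the vial, top of the arm 148 mm up), on the right half is the dial
- crank_axis (a point): point on the upright axis of the clamp's crank, 186 mm above the worktop, the same height as the middle of the crank's knob. The axis passes 70 mm left of the shaker's centre, through the middle of the vial mat
- crank (a joint): angle of the crank on top of the clamp (rad): grows clockwise seen from above; 12 mm of pad travel a turn; starts between 0 and 4.5. The pad meets the vial at about 7.3 and is then pressed down by its own spring (3 N at once, 3 N more for each further mm); the stop is at 9.42, where it presses with about 15 N. The crank stays where it is left and needs about 2 N at its knob; its height does not change. At the stop the knob points to the shaker's left
- crank_grip (a point): middle of the crank's upright knob, black, free to spin about its own axis, 13 mm across (15 mm at the very top) and 42 mm tall from 164 to 206 mm above the worktop; it circles the crank axis at 35 mm radius. It can be pinched from above at this point
- clamp_pad: the clamp's round pad, 26 mm across, on the spindle below the arm; origin at the centre of its underside, z up. It goes down as the crank turns clockwise
- vial: the capped vial itself, origin at the centre of its underside
- vial_center (a point): centre of the capped vial (26 mm across, 58 mm tall), which stands loose and upright on the rubber mat under the pad, within 3 mm of the crank axis; the mat is 42 mm above the worktop
- dial_angle (a joint): angle of the dial (rad): 0 at rest, grows clockwise seen from above; clicks at 0.4 (first), 0.8 (second) and 1.2 (third step), end stop at 1.26. A spring turns it back to 0 from everywhere as soon as it is let go; the torque needed is 0.05 to 0.13 N m
- dial_grip (a point): the point at which to pinch the dial's upright grip bar, on the dial's axis, 65 mm above the worktop. The bar is 46 mm long, 12 mm wide and reaches from 48 to 78 mm above the worktop; the point's x axis runs along the bar to its pointer end and turns with the dial, z is up. At rest x points 0.6 rad to the left of the shaker's x axis
- dial: the black dial: a round disc 48 mm across and 6 mm thick that carries the upright grip bar, with a white pointer line on top; origin on the dial's axis at the underside of the disc, 42 mm above the worktop; raised marks on the deck round it: a bar (rest), one, two and three pips
- weight: a bystander: a round weight 29 mm across and 48 mm tall with a head, standing left of the shaker; origin at the centre of its underside
- strip: a bystander: flat metal test strip 20 x 150 x 4 mm lying in front of the shaker; origin at the centre of its underside
- hex_key: a bystander: hex key 33 x 88 x 7 mm lying right of the shaker; origin at the centre of its underside
There are look-alikes about, which are no part of the job. What is shaped like the vial but pink or yellow is not meant.

How it is judged:
By the outcome, as a careful person would: the job done as asked, in the order asked, and still so for the second after the job is handed in, while the arm keeps its last pose, push and grip.
It also fails if it takes over 58 s, if anything falls off the work surface, if the arm or the gripper's body presses on something with over 40 N, if the wrist force passes 120 N, or if a joint passes its speed limit or range.

ROBOT

A 6-joint arm with a two-finger parallel gripper is mounted at the origin on a cart in front of the work surface, level with it; the furniture and walls round the work are solid. World frame = base frame: x ahead of the robot, y to its left, z up, the work surface at z = 0. Lengths are in m, angles in rad, forces in N, time in s.
With the tool pointing down it reaches from about 0.275 to 0.875 m from the base axis. Payload 12.5 kg.
Tool frame: the origin (TCP) lies at the very end of the fingers, on their centre line; the grasp point (between the pads) lies 19 mm behind it; z points along the fingers, y is the line along which they close (so a half turn about z gives the same grasp; the last joint's range is limited). The gripper opens to 85 mm and grips with 20 to 120 N. Pads are 22 mm wide; open, the fingers measure 114 mm over their backs; the gripper's body (76 mm by 85 mm) begins 54 mm behind the grasp point. The pads swing forward as they close: fully open they stand 13 mm farther back than shut.
Start: joints at [1.109, 0.351, 1.652, -0, 1.139, -0.085], TCP at [0.202, 0.511, 0.231] pointing down, gripper open.
Joint ranges: [-2.75, 2.75], [-0.79, 2.1], [0.01, 2.65], [-1.57, 4.71], [0.07, 3.14], [-2.87, 2.87]. Speed limits (rad/s): [2.22, 2.22, 2.79, 3.14, 3.14, 3.14].

INTERFACE

Orientations are given as a 3x3 rotation matrix whose columns are the frame's x, y, z axes.
In Python, from bench import manip gives the robot as it stands. Calls block until the motion is done:
- manip.move_ptp(position, orientation): joint-space move of the TCP to a pose.
- manip.move_l(position, attitude=None, max_speed=0.15): straight line of the TCP; attitude=None keeps the orientation; max_speed is the mean speed in m/s.
- manip.move_j(angles): joint-space move.
- manip.set_gripper(opening, effort=None): opening from 0.0 (shut) to 1.0 (fully open); effort is the grip in N (None keeps the last); returns when the fingers have stopped.
- manip.dwell(seconds).
- manip.inverse_kinematics(position, orientation): joint angles nearest the present ones, or None.
- manip.grab_frame(name): name is "scene" or "top"; returns (picture, depth): 400x640x3 uint8, red, green, blue; 400x640 float32, m along the optical axis (not along the pixel's ray), 0 where there is no reading.
- manip.get_calibration(name): a dict with "camera_matrix" (3x3 intrinsics, pixels), "k1" (the pictures are not rectified: a ray, as slopes to the right and down, at radius r is drawn at 1 + k1 r^2 times it, then the intrinsics apply), "R" (3x3) and "t" (3): a world point X has camera coordinates R X + t. Camera axes: x right, y down, z forward; pixel columns grow to the right and rows downward; lengths in m; the calibration is good to about 2 mm. A picture is of the moment at which its call begins. get_calibration takes no time and is no camera call.
A pose or a line that the arm cannot do raises manip.Unreachable and nothing moves.
- manip.sign_off(): hands the job in; it is judged then, once.
Trained networks look in the newest picture that a camera, given by its name, has taken for a name from the list of things; names that differ only in an ending like _2 or _b are one class to them, and where a whole thing is asked for, a point or a joint stands for the part that bears it (a point fixed in the world has none). Each returns a list of dicts, best first, with "confidence" (0 to 1); they miss things now and then, are a little off and sometimes report something else, mostly with a low value. They report only what shows in the picture. A call takes as long as a camera call. They do not tell look-alikes from the thing itself.
- manip.look_for(camera, name): "at" ([x, y, z] in m, in world coordinates, good to about 4 mm: the middle of the surface that is visible of it).
Readings, each from a call of its own:
- manip.current_time(): time.
- manip.current_qpos(): joint angles.
- manip.current_joint_vel(): joint speeds.
- manip.current_joint_torque(): joint torques, N m.
- manip.current_ee_pos(): TCP position.
- manip.current_tcp_rot(): TCP orientation.
- manip.current_force(): force on the tool from outside, world axes, zero at the start.
- manip.current_ft_torque(): the same for the moment, N m.
- manip.current_grip_width(): opening from 0.0 (shut) to 1.0 (fully open).
- manip.current_grip_force(): force on a finger pad.
Only numpy, scipy, OpenCV 4.12 (cv2) and the standard library are available. Lean on these libraries where they do the work, as an engineer would, in place of code of your own. Each camera call takes 0.05 s, during which the arm holds its last target. There are 200 camera calls.

## Working session

There is one attempt and no reset: what is moved stays moved. The work goes in short steps, each a Python script; the robot and the scene stay as the last script left them, time stands still between calls to the robot, and variables do not carry over. Pictures are saved under pics/ and viewed, at most 10 in all, crops included, and the job is handed in when it is done.

```bash
mkdir -p pics; python3 - <<'E'
from bench import manip
import cv2, numpy as np
for c in ("scene","top"):
    p,d=manip.grab_frame(c); cv2.imwrite(f"pics/{c}0.png",cv2.cvtColor(p,cv2.COLOR_RGB2BGR)); np.savez(f"pics/{c}0.npz",p=p,d=d)
    print(c,{k:np.round(v,3).tolist() for k,v in manip.get_calibration(c).items()})
    for n in ("shaker","crank_grip","clamp_pad","vial","dial","dial_grip","weight","strip","hex_key"):
        print(n,[(np.round(r["at"],3).tolist(),round(r["confidence"],2)) for r in manip.look_for(c,n)][:3])
print(manip.current_time())
E
```

```text
scene {'camera_matrix': [[510.173, 0.0, 320.895], [0.0, 510.173, 203.459], [0.0, 0.0, 1.0]], 'k1': -0.15, 'R': [[-0.871, -0.491, 0.017], [-0.303, 0.509, -0.805], [0.387, -0.706, -0.592]], 't': [0.548, 0.097, 1.204]}
shaker [([0.412, 0.324, 0.04], 0.95)]
crank_grip []
clamp_pad [([0.394, 0.319, 0.118], 0.38)]
vial [([0.359, 0.486, 0.04], 0.69), ([0.397, 0.317, 0.077], 0.52), ([0.433, 0.45, 0.038], 0.5)]
dial [([0.47, 0.186, 0.071], 0.51)]
dial_grip [([0.469, 0.186, 0.068], 0.51)]
weight [([0.296, 0.426, 0.033], 0.59)]
strip [([0.403, 0.111, 0.003], 0.63)]
hex_key []
top {'camera_matrix': [[377.274, 0.0, 321.825], [0.0, 377.274, 198.744], [0.0, 0.0, 1.0]], 'k1': -0.082, 'R': [[0.004, -0.999, -0.034], [-0.99, 0.001, -0.144], [0.143, 0.034, -0.989]], 't': [0.31, 0.489, 0.898]}
shaker [([0.434, 0.252, 0.041], 0.93)]
crank_grip [([0.405, 0.273, 0.204], 0.62), ([0.303, 0.415, 0.036], 0.31)]
clamp_pad []
vial [([0.362, 0.465, 0.054], 0.52)]
dial [([0.465, 0.176, 0.049], 0.73)]
dial_grip [([0.466, 0.174, 0.046], 0.84)]
weight [([0.304, 0.415, 0.032], 0.41)]
strip [([0.364, 0.143, 0.003], 0.83), ([0.465, 0.176, 0.05], 0.72)]
hex_key [([0.534, 0.043, 0.006], 0.69)]
1.0
```

View pics/scene0.png

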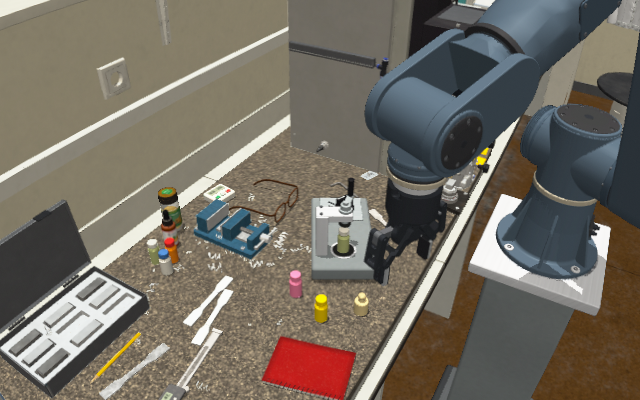

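View pics/top0.png

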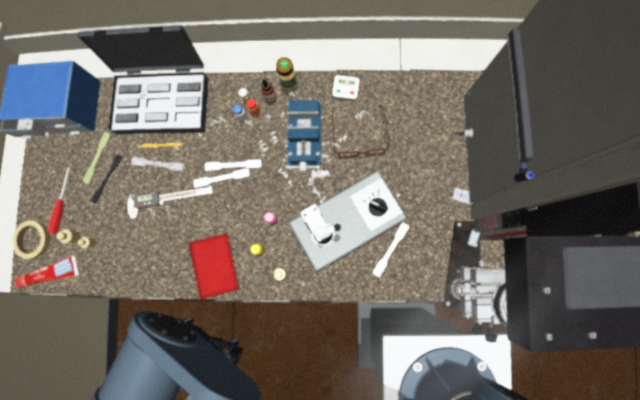

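The top picture shows the shaker at about (350,220), with the crank knob near (337,228), the dial at (377,207), the strip at (390,250), the weight at (279,274), and pink and yellow decoys at (270,217) and (257,249). Next I'll fit the shaker's pose from depth.

```bash
cat > h.py <<'E'
from bench import manip
import cv2, numpy as np
def cloud(c,d):
    k=manip.get_calibration(c);K=np.array(k["camera_matrix"]);R=np.array(k["R"]);t=np.array(k["t"])
    v,u=np.mgrid[:400,:640].astype(float)
    p=cv2.undistortPoints(np.stack([u.ravel(),v.ravel()],1)[:,None],K,np.array([k["k1"],0,0,0,0.]))[:,0]
    z=d.ravel();X=np.c_[p*z[:,None],z]
    W=(X-t)@R; W[z==0]=np.nan
    return W.reshape(400,640,3)
E
python3 - <<'E'
from h import *
f=np.load("pics/top0.npz");W=cloud("top",f["d"]);x,y,z=np.moveaxis(W,2,0)
reg=(x>.28)&(x<.58)&(y>.08)&(y<.42)
m=(reg&(z>.033)&(z<.047)).astype(np.uint8)
n,l,s,c=cv2.connectedComponentsWithStats(m);i=1+np.argmax(s[1:,4]);P=W[l==i]
r=cv2.minAreaRect(P[:,:2].astype(np.float32));print("rect",r,np.median(P[:,2]));print(cv2.boxPoints(r))
for a,b in((.135,.16),(.19,.22),(.16,.19),(.07,.09)):
    q=W[reg&(z>a)&(z<b)];print(a,len(q),q.mean(0) if len(q) else 0, np.ptp(q,0) if len(q) else 0)
q=W[reg&(z>.14)&(z<.155)];print("arm",cv2.minAreaRect(q[:,:2].astype(np.float32)))
for c in("top","scene"):
    p=np.load(f"pics/{c}0.npz")["p"]
    cr=p[160:280,270:420] if c=="top" else p[165:285,300:450]
    cv2.imwrite(f"pics/{c}crop.png",cv2.cvtColor(cv2.resize(cr,None,fx=4,fy=4,interpolation=2),cv2.COLOR_RGB2BGR))
E
python3 -c "
import cv2,numpy as np
a=[cv2.resize(cv2.imread(f'pics/{c}crop.png'),(375,300)) for c in('top','scene')]
cv2.imwrite('pics/both.png',np.hstack(a))"
```

```text
rect ((0.4362003803253174, 0.24803659319877625), (0.14032477140426636, 0.2607683539390564), 30.283798217773438) 0.041688542943317766
[[0.3098619  0.32524657]
 [0.44136307 0.10006315]
 [0.56253886 0.17082661]
 [0.4310377  0.39601004]]
0.135 464 [0.42558875 0.32402082 0.14935008] [0.07954549 0.06615144 0.02197632]
0.19 39 [0.40791404 0.27415548 0.20587577] [0.01245506 0.01215239 0.00705034]
0.16 152 [0.4022366  0.29857066 0.16671442] [0.02144795 0.05107008 0.02568119]
0.07 105 [0.46617404 0.17850827 0.07838935] [0.05576109 0.19377672 0.01861384]
arm ((0.4208194315433502, 0.3201504945755005), (0.07619521021842957, 0.03983064368367195), 31.139938354492188)
```

View pics/both.png

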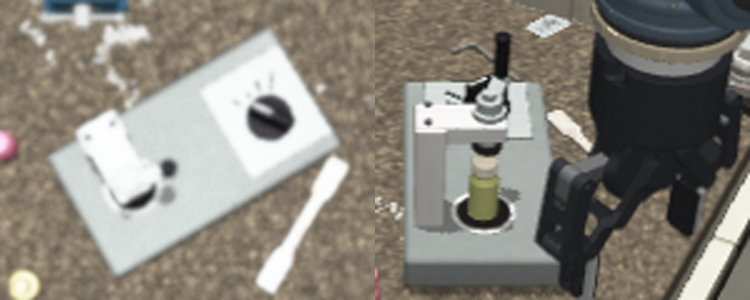

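Shaker pose: centre (.436,.248), yaw 30.3°. The knob sits at radius 35 mm, which puts the crank at about 0.32 rad and leaves about 9.1 rad to turn. I'll check the hub height, the dial centre and whether the wrist can reach.

```bash
cat >> h.py <<'E'
yaw=np.deg2rad(30.28); C=np.array([.4362,.2480]); ex=np.array([np.cos(yaw),np.sin(yaw)]); ey=np.array([-ex[1],ex[0]])
AX=C+.07*ey
def Rd(a): # tool down, closing direction (tool y) at world angle a
    y=np.array([np.cos(a),np.sin(a),0]);z=np.array([0,0,-1.]);return np.c_[np.cross(y,z),y,z]
def knob(c): # world xy of the knob at crank angle c
    w=yaw+np.pi/2+9.42-c; return AX+.035*np.array([np.cos(w),np.sin(w)])
E
python3 - <<'E'
from h import *
for c in("top","scene"):
    W=cloud(c,np.load(f"pics/{c}0.npz")["d"]);x,y,z=np.moveaxis(W,2,0)
    r=np.hypot(x-AX[0],y-AX[1])
    for lo,hi in((0,.006),(.006,.012),(.012,.018),(.018,.026)):
        k=(r>=lo)&(r<hi)&(z>.1);print(c,lo,np.round(np.sort(z[k])[::-1][:6],3))
    k=(np.hypot(x-.468,y-.178)<.035)&(z>.068)&(z<.095);q=W[k]
    if len(q)>5: print("bar",c,len(q),q.mean(0),cv2.minAreaRect(q[:,:2].astype(np.float32)))
    k=(r>.026)&(r<.05)&(z>.19);q=W[k]; print("knob",len(q),q.mean(0),z[k].max())
print(knob(.32))
D=np.array([.468,.178])
for s in range(0,360,30):
    a=np.deg2rad(s);q=[manip.inverse_kinematics([*knob(t),.17],Rd(a)) for t in(0,1.6,3.2,4.8)]
    print(s,[None if v is None else round(v[5],2) for v in q], end=" | ")
    q=manip.inverse_kinematics([*D,.052],Rd(a)); print(None if q is None else np.round(q,2))
E
```

```text
top 0 [0.177 0.176 0.175 0.174 0.173 0.173]
top 0.006 [0.17  0.169 0.169 0.169 0.168 0.168]
top 0.012 [0.166 0.166 0.165 0.165 0.164 0.164]
top 0.018 [0.167 0.167 0.166 0.166 0.166 0.166]
bar top 104 [0.46687689 0.17412772 0.07810217] ((0.4673375189304352, 0.17382211983203888), (0.045596230775117874, 0.012128321453928947), 64.45770263671875)
knob 39 [0.40791404 0.27415548 0.20587577] 0.20919772045063104
scene 0 [0.173 0.172 0.171 0.171 0.171 0.17 ]
scene 0.006 [0.173 0.172 0.17  0.169 0.169 0.169]
scene 0.012 [0.168 0.167 0.166 0.166 0.165 0.165]
scene 0.018 [0.195 0.185 0.18  0.172 0.17  0.166]
bar scene 54 [0.47181425 0.18719295 0.07545937] ((0.4704861640930176, 0.18199343979358673), (0.03505853936076164, 0.013392082415521145), 69.94928741455078)
knob 48 [0.4059495  0.27895992 0.20045399] 0.20708847038803088
[0.40798473 0.2741737 ]
0 [np.float64(0.49), np.float64(0.57), np.float64(0.63), np.float64(0.56)] | [ 0.27  0.53  1.91 -0.    0.7   0.27]
30 [np.float64(-0.03), np.float64(0.05), np.float64(0.11), np.float64(0.03)] | [ 0.27  0.53  1.91 -0.    0.7  -0.25]
60 [np.float64(-0.55),
[... 347 characters left out ...]
oat64(-2.12), np.float64(-2.05), np.float64(-1.99), np.float64(-2.06)] | [ 0.27  0.53  1.91 -0.    0.7  -2.35]
180 [np.float64(-2.65), np.float64(-2.57), np.float64(-2.51), np.float64(-2.59)] | None
210 [None, None, None, None] | None
240 [np.float64(2.59), np.float64(2.66), np.float64(2.73), np.float64(2.65)] | [ 0.27  0.53  1.91 -0.    0.7   2.36]
270 [np.float64(2.06), np.float64(2.14), np.float64(2.2), np.float64(2.13)] | [ 0.27  0.53  1.91 -0.    0.7   1.84]
300 [np.float64(1.54), np.float64(1.62), np.float64(1.68), np.float64(1.6)] | [ 0.27  0.53  1.91 -0.    0.7   1.32]
330 [np.float64(1.02), np.float64(1.09), np.float64(1.16), np.float64(1.08)] | [ 0.27  0.53  1.91 -0.    0.7   0.79]
```

```bash
python3 - <<'E'
from h import *
A=np.deg2rad(10); k=knob(.32); Z=.175
T=manip.current_time
manip.set_gripper(.5,30)
manip.move_ptp([*k,.24],Rd(A)); print(T())
manip.move_l([*k,Z]); print(T(),manip.current_force())
manip.set_gripper(0,30); print(T(),manip.current_grip_width(),manip.current_grip_force(),manip.current_force())
for c in np.arange(.32,1.6,.3)[1:]:
    manip.move_l([*knob(c),Z]); print(round(c,2),T(),np.round(manip.current_force(),1),np.round(manip.current_ee_pos()[:2]-knob(c),4))
p,d=manip.grab_frame("top"); cv2.imwrite("pics/t1.png",cv2.cvtColor(cv2.resize(p[130:290,250:450],None,fx=3,fy=3),cv2.COLOR_RGB2BGR))
p,d=manip.grab_frame("scene"); cv2.imwrite("pics/s1.png",cv2.cvtColor(cv2.resize(p[130:310,270:450],None,fx=3,fy=3),cv2.COLOR_RGB2BGR))
E
python3 -c "
import cv2,numpy as np
a=[cv2.resize(cv2.imread(f'pics/{c}1.png'),(400,400)) for c in('t','s')]
cv2.imwrite('pics/both1.png',np.hstack(a))"
```

```text
2.6917
3.275 [-0.4564957   0.30357946  0.22787097]
3.65 0.1463545714672203 29.331443690462038 [-0.91455805 -0.10295138  7.08075937]
0.62 3.9 [-1.6 -2.   8. ] [0. 0.]
0.92 4.15 [-3.2 -2.9  8.7] [-0.0001 -0.    ]
1.22 4.4 [-4.8 -3.3 10.9] [-0.0004 -0.    ]
1.52 4.65 [-7.6 -2.8 11.1] [-0.0007  0.0001]
```

View pics/both1.png

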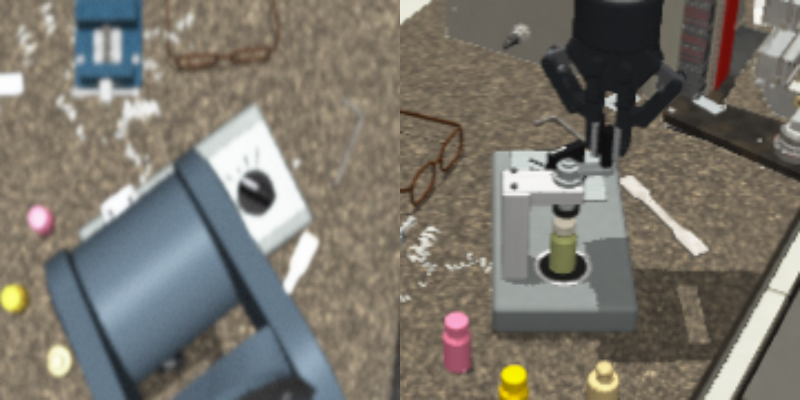

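The knob is in the fingers and the crank is following, with the vial upright under the pad. I'll keep turning and watch the force.

```bash
python3 - <<'E'
from h import *
Z=.175
for c in np.arange(1.82,7.0,.3):
    manip.move_l([*knob(c),Z]); f=manip.current_force(); print(round(c,2),round(manip.current_time(),2),np.round(f,1),round(manip.current_grip_width(),3))
    if np.hypot(f[0],f[1])>25 or abs(f[2])>30: print("STOP");break
E
```

```text
1.82 5.0 [-8.6  0.7 11.4] 0.143
2.12 5.25 [-7.9  1.6 10.6] 0.142
2.42 5.5 [-7.9  3.7  9.7] 0.144
2.72 5.75 [-4.4  5.2  7.4] 0.144
3.02 6.0 [-2.1  4.2  6.6] 0.145
3.32 6.25 [1.8 2.8 6.6] 0.146
3.62 6.5 [2.8 0.3 6.3] 0.145
3.92 6.75 [ 1.  -0.6  7.9] 0.149
4.22 7.0 [-0.5 -2.5  8.4] 0.147
4.52 7.25 [-0.9 -4.2  9.2] 0.148
4.82 7.5 [-4.6 -3.6 10.1] 0.144
5.12 7.75 [-5.  -1.4  9.9] 0.147
5.42 8.0 [-5.7 -0.   9.8] 0.15
5.72 8.25 [-5.   1.6  9.8] 0.144
6.02 8.5 [-5.   1.5  8.8] 0.148
6.32 8.75 [-2.   1.6  8.1] 0.146
6.62 9.0 [-1.3  1.   9. ] 0.146
6.92 9.25 [-1.5  0.2  9.6] 0.146
```

```bash
python3 - <<'E'
from h import *
Z=.175
for c in list(np.arange(7.2,9.2,.25))+list(np.arange(9.25,9.75,.05)):
    manip.move_l([*knob(c),Z],max_speed=.04); f=manip.current_force()
    w=yaw+np.pi/2+9.42-c; ft=f[0]*np.sin(w)-f[1]*np.cos(w); e=manip.current_ee_pos()[:2]-AX
    a=9.42-((np.arctan2(e[1],e[0])-yaw-np.pi/2+np.pi)%(2*np.pi)-np.pi)
    print(round(c,2),round(manip.current_time(),2),"ft",round(ft,1),np.round(f,1),round(manip.current_grip_width(),3),"ee crank",round(a,3))
    if ft<-18: break
manip.dwell(.3)
p,d=manip.grab_frame("scene"); cv2.imwrite("pics/s2.png",cv2.cvtColor(cv2.resize(p[130:310,270:450],None,fx=3,fy=3),cv2.COLOR_RGB2BGR))
E
```

```text
7.2 9.64 ft 1.6 [-2.3 -1.3 11.2] 0.144 ee crank 7.203
7.45 10.01 ft 0.8 [-3.2 -2.8 11.4] 0.147 ee crank 7.452
7.7 10.38 ft 1.1 [-4.  -1.9 11.2] 0.146 ee crank 7.702
7.95 10.74 ft 1.8 [-6.2 -0.9 13.9] 0.142 ee crank 7.952
8.2 11.11 ft 0.8 [-6.8 -0.4 13.1] 0.145 ee crank 8.201
8.45 11.47 ft 0.8 [-6.5  1.3 13.4] 0.149 ee crank 8.452
8.7 11.84 ft 1.6 [-6.4  3.8 11.8] 0.148 ee crank 8.705
8.95 12.21 ft 1.7 [-4.7  5.1  9.9] 0.145 ee crank 8.957
9.25 12.62 ft 0.2 [-3.5  4.6  9.3] 0.142 ee crank 9.26
9.3 12.87 ft -0.7 [-3.8  3.8  8.8] 0.145 ee crank 9.302
9.35 13.12 ft -0.3 [-2.7  3.3  9.4] 0.147 ee crank 9.351
9.4 13.37 ft -1.4 [-3.9  3.7  9.3] 0.143 ee crank 9.401
9.45 13.62 ft -9.8 [-11.1  -0.1  13.9] 0.145 ee crank 9.413
9.5 13.87 ft -16.7 [-17.5  -2.3  19.6] 0.148 ee crank 9.424
9.55 14.12 ft -24.9 [-24.4  -6.1  24.8] 0.143 ee crank 9.436
```

View pics/s2.png

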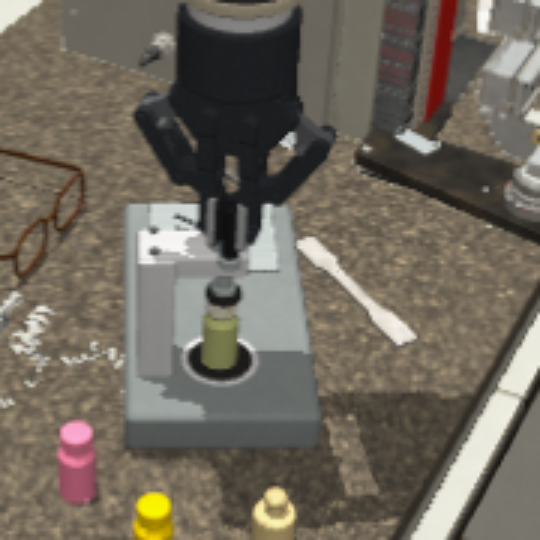

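Crank is on its stop (a hard reaction at 9.42), with the pad on the upright vial at about (222,320). Releasing the knob and going to the dial.

```bash
python3 - <<'E'
from h import *
T=manip.current_time
manip.move_l([*knob(9.43),.175],max_speed=.04); print(np.round(manip.current_force(),1))
manip.set_gripper(.5); manip.move_l([*knob(9.43),.25]); print(T())
# confirm knob left at stop side is seen in the top view later
D=[.4673,.1738]; A=yaw+.6-np.pi/2
manip.move_ptp([*D,.16],Rd(A)); 
p,d=manip.grab_frame("scene"); np.savez("pics/s3.npz",p=p,d=d)
W=cloud("scene",d);r=np.hypot(W[...,0]-AX[0],W[...,1]-AX[1]);q=W[(r<.055)&(W[...,2]>.185)&(W[...,2]<.21)]
e=q.mean(0)[:2]-AX; print("knob",len(q),q.mean(0),"dir vs left",np.arctan2(e@ex,e@ey))
cv2.imwrite("pics/s3.png",cv2.cvtColor(cv2.resize(p[130:310,270:450],None,fx=3,fy=3),cv2.COLOR_RGB2BGR))
print(T(),manip.current_qpos())
manip.move_l([*D,.054],max_speed=.1); print(T(),np.round(manip.current_force(),1))
E
```

```text
[-6.9  2.7 11.7]
15.775
knob 70 [0.38152907 0.34351955 0.19803332] dir vs left 0.02374319917072801
16.6583 [2.64709146e-01 3.49883812e-01 1.85186655e+00 2.41196811e-04
 9.39123166e-01 7.04310094e-01]
17.8667 [0.2 0.4 0.1]
```

View pics/s3.png

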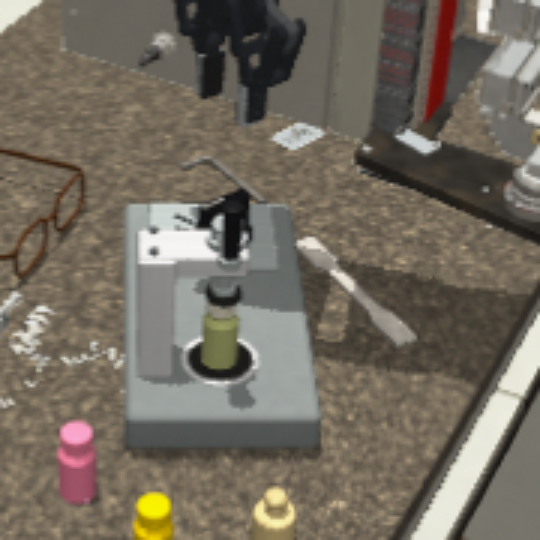

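The knob at (232,225) stayed on the left at its stop and the vial is clamped. Now I'll pinch the dial and turn it.

```bash
python3 - <<'E'
from h import *
T=manip.current_time
D=[.4673,.1738,.054]; A=yaw+.6-np.pi/2
manip.set_gripper(0,60); print(T(),manip.current_grip_width(),manip.current_grip_force(),np.round(manip.current_force(),1))
for t in list(np.arange(.1,1.15,.1))+[1.15,1.2,1.23,1.26]:
    manip.move_l(D,Rd(A-t)); m=manip.current_ft_torque();f=manip.current_force()
    R=manip.current_tcp_rot();act=A-np.arctan2(R[1][1],R[0][1])
    print(round(t,2),round(T(),2),"act",round(act,3),"f",np.round(f,1),"m",np.round(m,3),round(manip.current_grip_width(),3))
    if np.hypot(f[0],f[1])>25 or abs(f[2])>35: print("STOP");break
E
```

```text
18.25 0.1275841443147558 58.68190348148346 [-4.7  1.7  7.4]
0.1 18.5 act 0.101 f [-4.6  1.   7.8] m [0.334 0.677 0.086] 0.124
0.2 18.75 act 0.201 f [-4.7  1.9  7.7] m [0.309 0.737 0.111] 0.129
0.3 19.0 act 0.301 f [-4.5  2.4  7.9] m [0.389 0.717 0.053] 0.125
0.4 19.25 act 0.401 f [-4.7  2.6  9.3] m [0.377 0.773 0.064] 0.126
0.5 19.5 act 0.501 f [-4.7  3.2  8.6] m [0.364 0.817 0.087] 0.128
0.6 19.75 act 0.601 f [-5.2  1.8  8.5] m [0.453 0.849 0.104] 0.124
0.7 20.0 act 0.701 f [-6.2  3.3  7.8] m [ 0.453  0.868 -0.003] 0.128
0.8 20.25 act 0.801 f [-5.9  4.1  8.7] m [0.556 0.931 0.056] 0.131
0.9 20.5 act 0.9 f [-7.1  3.7  7.8] m [0.623 0.921 0.082] 0.125
1.0 20.75 act 1.001 f [-5.9  4.1  8.6] m [0.589 0.924 0.079] 0.125
1.1 21.0 act 1.101 f [-5.8  3.5  9. ] m [0.656 0.941 0.098] 0.134
1.15 21.25 act 1.15 f [-5.7  4.4  8.6] m [0.708 0.97  0.081] 0.132
1.2 21.5 act 1.2 f [-4.4  4.7  7.8] m [0.762 1.    0.101] 0.123
1.23 21.75 act 1.23 f [-5.6  4.5  8.6] m [0.717 0.995 0.131] 0.126
1.26 22.0 act 1.26 f [-5.4  5.8  7.6] m [0.744 0.983 0.097] 0.128
```

No end-stop reaction yet, so the dial lags a little. I'll go slightly further until the stop shows in the torque, then check by camera.

```bash
python3 - <<'E'
from h import *
T=manip.current_time
D=[.4673,.1738,.054]; A=yaw+.6-np.pi/2
for t in (1.29,1.32,1.35,1.38,1.41):
    manip.move_l(D,Rd(A-t)); m=np.mean([manip.current_ft_torque() for _ in range(5)],0)
    R=manip.current_tcp_rot();act=A-np.arctan2(R[1][1],R[0][1])
    print(t,round(T(),2),round(act,3),np.round(manip.current_force(),1),np.round(m,3))
    if m[2]>.35: break
for c in("top","scene"):
    p,d=manip.grab_frame(c); np.savez(f"pics/{c}4.npz",p=p,d=d)
    W=cloud(c,d); k=(np.hypot(W[...,0]-.467,W[...,1]-.174)<.03)&(W[...,2]>.06)&(W[...,2]<.082); print(c,k.sum())
    cr=p[160:260,320:420] if c=="top" else p[150:250,310:410]
    cv2.imwrite(f"pics/{c}4.png",cv2.cvtColor(cv2.resize(cr,(400,400),interpolation=2),cv2.COLOR_RGB2BGR))
cv2.imwrite("pics/both4.png",np.hstack([cv2.imread(f"pics/{c}4.png") for c in("top","scene")]))
E
```

```text
1.29 22.25 1.289 [-5.7  5.3  8.5] [0.901 1.022 0.693]
top 0
scene 70
```

View pics/both4.png

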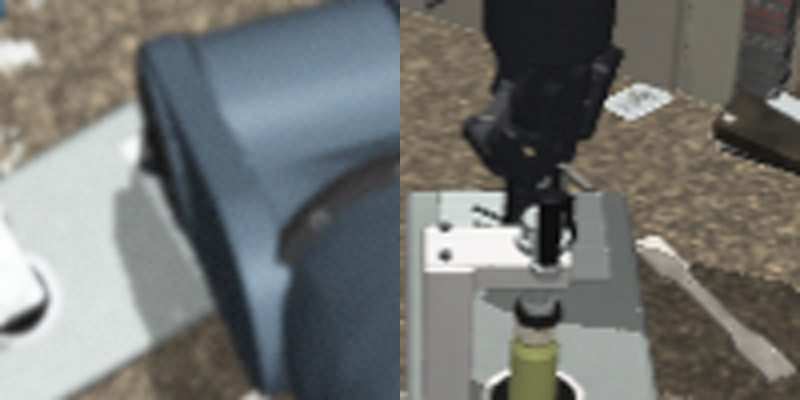

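The torque jumped from 0.10 to 0.69 N m between 1.26 and 1.29, which is the end stop, so the dial is on the third step. I'll ease to a light push, check the torque holds, and hand in.

```bash
python3 - <<'E'
from h import *
D=[.4673,.1738,.054]; A=yaw+.6-np.pi/2
manip.move_l(D,Rd(A-1.28)); manip.dwell(.5)
print(manip.current_ft_torque(),manip.current_force(),manip.current_grip_force(),manip.current_time())
manip.sign_off()
E
```

```text
[0.78238324 1.01007225 0.5537846 ] [-5.92139201  4.40365438  8.26166444] 59.2531156539917 23.1
the job is handed in; nothing more can be done
```

The job is handed in at 23.1 s: the crank is on its stop with the vial clamped and upright, and the gripper is holding the dial at its end stop, past the third click; I judged the dial from the torque jump, as the arm hid it from the cameras.

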